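# Start and drive home the clamp screw of a cardboard-strip press

### The job

Take the red-handled clamp screw out of its wooden stand and set it upright into the boss of the green strip press with the red handle in line with the white marks, so that it rests on top of the thread. Turn it gently backward (anticlockwise from above) until you feel it drop into the thread start, then drive it forward (clockwise) until it is fully home, and let go. Never force it: do not jam or press the screw hard in either direction, and leave the other things where they are.

Things in the scene. Friction and masses are not known exactly. Their poses are not given: they have to be found in the camera images.
- screw: Steel clamp screw with a red handle, 100 mm tall, 0.24 to 0.39 kg. Origin: centre of its lower tip; z up along the screw. Shank 18 mm in diameter (14 mm over the 5 mm before, 10 mm over the last 4 mm of, its tip). It starts upright in the stand, its tip 8 mm above the table.
- screw_handle (a point): Centre of the red handle bar, 88 mm above the tip: 64 mm long along the screw's x, 14 mm wide along y, 24 mm tall. Below it is a neck 14 mm in diameter and 36 mm long. The bar can be taken from above across its width.
- screw_lugs (a point): On the screw's axis at the underside of its two brass thread lugs, 34 mm above the tip. They stick out along +x and -x to a radius of 18 mm, 5 mm wide and 4 mm thick; half a turn of the screw makes no difference.
- press: Green strip press fixed to the table, 190 x 112 mm and 32 mm high round an upright boss. Origin: on the table, on the boss's axis, at the press's centre. White marks lie along its x axis (both ways). Boss: 51 mm outer diameter, rim 59 mm high; a smooth 20 mm bore up to a height of 34 mm guides the shank, above it is a coarse two-start right-hand thread.
- press_mouth (a point): Centre of the boss's open mouth, 59 mm above the table, 39 mm across; the thread inside leaves 22 mm clear. How far the thread starts are turned within the boss differs each time and is not measured.
- press_on_thread (a point): Where the screw's tip is (within 4 mm up or down, depending on the thread) when it rests on top of the thread, handle along the marks, 18.5 mm above the table. From there a start is 20 to 90 degrees of backward (anticlockwise from above) turning away; the screw climbs 4 mm per radian, then drops 8 to 9 mm. Turning forward before the drop jams on a stop tooth.
- press_home (a point): Where the screw's tip is when fully home, 6 mm above the table. After the drop the tip is about 14 mm up, with 25 degrees of play before a tooth blocks turning back; about 115 degrees forward (clockwise) lower it 4 mm per radian to home. There a tooth resists (0.1 N m can be felt; 0.5 N m jams it). It sinks by its own weight if turned with its handle held loosely.
- stand: Wooden block 150 x 80 x 40 mm with the screw in its middle hole (20 mm, 32 mm deep) and a grey plug in another hole 55 mm along its +x. Origin: centre of its underside.
- plug: Grey plug, 15 mm in diameter, 45 mm long, standing in the stand's other hole; leave it. Origin: its underside.
- tape: White roll of tape, 96 mm across, 25 mm high, lying flat; leave it. Origin: centre of its underside.
- marker_blue: Blue-capped marker, 135 mm long, lying; leave it. Origin: under its middle.
- marker_black: Black-capped marker, 135 mm long, lying; leave it. Origin: under its middle.
- scissors: Green-handled scissors lying flat on the table; leave them. Origin: near the pivot.
- headband: Cardboard headband ring, 176 mm across, 35 mm high; leave it. Origin: its centre, on the table.
There are look-alikes about, which are no part of the job. Several things have the shape of the screw; the one meant has the colours described above.

How it is judged (in metres and radians):
On the way, in this order (a step that is already met when the one before it is completed fails the run):
1. the screw stands in the boss on top of the thread, handle within 17 degrees of the white marks, tip 14.5 to 24 mm above the press's origin (z of screw in the frame of press between 0.0145 and 0.024 m and horizontal distance between screw and press below 0.004 m and angle between the x axis of screw and the x axis of press, either way round below 0.3 rad and angle between screw's own z axis and vertical below 0.12 rad), for 0.2 s.
2. the screw has dropped into the thread start (tip below 14.5 mm) (z of screw in the frame of press below 0.0145 m and horizontal distance between screw and press below 0.004 m), for 0.1 s.
At the end, for the whole second after the job is handed in: The screw is in the boss, upright within 6 degrees, its tip less than 7.5 mm above the press's origin (fully home is about 6 mm) and within 4 mm of the boss axis, at rest and released (z of screw in the frame of press below 0.0075 m and horizontal distance between screw and press below 0.004 m and angle between screw's own z axis and vertical below 0.1 rad and linear speed of screw below 0.02 m/s); the robot touches nothing.
It fails at once if the screw is jammed: more than 60 N between screw and press (contact force between screw and press above 60 N).
It fails at once if the plug, tape, a marker, the scissors or the headband is moved more than 30 mm (distance of any of plug, tape, marker_blue, marker_black, scissors, headband from where it was at the start of the episode above 0.03 m).
It also fails if it takes over 69 s, if anything falls off the work surface, if the arm or the gripper's body presses on something with over 40 N, if the wrist force passes 120 N, or if a joint passes its speed limit or range.

### The arm

A 6-joint arm with a two-finger parallel gripper is mounted at the origin on the work surface. World frame = base frame: x ahead of the robot, y to its left, z up, the work surface at z = 0. Lengths are in mm, angles in rad, forces in N, time in s.
With the tool pointing down it reaches from about 275 to 1000 mm from the base axis. Payload 8.4 kg.
Tool frame: the origin (TCP) lies at the very end of the fingers, on their centre line; the grasp point (between the pads) lies 19 mm behind it; z points along the fingers, y is the direction in which the jaws open and shut (so a half turn about z gives the same grasp; the last joint's range is limited). The gripper opens to 85 mm and grips with 20 to 120 N. Pads are 22 mm wide; open, the fingers measure 114 mm over their backs; the gripper's body (76 mm by 85 mm) begins 54 mm behind the grasp point. The pads swing forward as they close: fully open they stand 13 mm farther back than shut.
Start: joints at [1.125, 0.353, 1.633, -0, 1.155, -0.002], TCP at [268.358, 564.457, 209.881] pointing down, gripper open.
Joint ranges: [-2.63, 2.63], [-0.92, 2.1], [0.06, 2.66], [-1.3, 4.44], [0, 2.69], [-3.02, 3.02]. Speed limits (rad/s): [2.22, 2.22, 2.79, 3.14, 3.14, 3.14].

### API

Orientations are given as [roll, pitch, yaw] about the fixed x, y, z axes, in that order (R = Rz(yaw) Ry(pitch) Rx(roll)).
In Python, from rig import r gives the robot as it stands.
- The arm moves only by the tool move_arm, never from a script. Its argument "increments" is a list of rows, each an object of numbers: "tx", "ty", "tz": the shift along the tool's x, y, z in cm; "rx", "ry", "rz": the turn, a rotation vector about the tool's x, y, z in degrees; "gripper": the gripper's target within -1 to 1 (fully open at 1, half-way at 0, shut at -1). A call has 1 to 12 rows; each row shifts and turns the commanded pose from where the row before left it, along the tool's axes as they then stand; what a row does not reach is not made up. A row lasts 1/10 s, in which the tool goes at most 50 mm and 8.59 degrees, less where a joint would pass 70% of its speed; a pose out of reach is approached as far as the arm can. A call is refused whole if a number of a shift passes 5 or a number of a turn 8.59, either way. A call with a gripper value outside its range is refused whole. The fingers move at their own pace and stop on an object; "squeeze" is the grip in N (left out, the last holds). Time passes only in rows, so rows that do not move let the fingers close. It gives the time, the measured TCP pose, the force and the opening at its end, in the units of the state.
- r.sense(): the state, without advancing time (a new reading comes with each control period).
- r.grab_frame(name): name is "scene" or "top" or "wrist"; returns (picture, depth): 384x512x3 uint8, red, green, blue; 384x512 float32, mm along the optical axis (not along the pixel's ray), 0 where there is no reading.
- r.camera_model(name): a dict with "fx", "fy", "cx", "cy" (pixels), "R" (3x3) and "t" (3): a world point X has camera coordinates R X + t; the wrist camera has in their place "hand_eye" (4x4, takes a point from camera to tool coordinates, whose origin is the TCP and whose axes are the flange's). Camera axes: x right, y down, z forward; pixel columns grow to the right and rows downward; lengths in mm; the calibration is good to about 2 mm. A picture is of the moment at which its call begins: read the wrist's pose just before it. camera_model takes no time and is no camera call.
- r.sign_off(): hands the job in, once; it reports no verdict.
Trained networks look in the newest picture that a camera, given by its name, has taken for a name from the list of things; names that differ only in an ending like _2 or _b are one class to them, and where a whole thing is asked for, a point or a joint stands for the part that bears it (a point fixed in the world has none). Each returns a list of dicts, best first, with "confidence" (0 to 1); they miss things now and then, are a little off and sometimes report something else, mostly with a low value. They report only what shows in the picture. A call takes as long as a camera call. They do not tell look-alikes from the thing itself.
- r.cut_out(query, camera): "mask" (384x512 bool, what is visible of it) and "bbox" ([left, top, right, bottom] in pixels, round what is visible of it).
- r.place_of(query, camera): "location" ([row, column] in pixels: a listed point, or the origin of a listed thing).
The state is a dict: "clock": time; "qpos": joint angles; "qvel": joint speeds; "joint_efforts": joint torques, N m; "eef_pos": TCP position; "tcp_rot": TCP orientation; "contact_force": force on the tool from outside, world axes, zero at the start; "wrist_torque": the same for the moment, N m; "opening": opening from 0.0 (shut) to 1.0 (fully open).
Only numpy, scipy, OpenCV 4.12 (cv2) and the standard library are available. Lean on these libraries where they do the work, as an engineer would, in place of code of your own. Each camera call takes 0.05 s, during which the arm holds its last target. There are 200 camera calls.

## Working session

There is one attempt and no reset: what is moved stays moved. The work goes in short steps, Python scripts to look and compute and a tool call to move; the robot and the scene stay as the last step left them, time stands still between calls to the robot, and variables do not carry over. Pictures are saved under pics/ and viewed, about 8 in all and at most 12, crops included, and the job is handed in when it is done.

Besides the shell and the picture viewer there is one more tool, called as a command line: name --argument value ..., lists and objects as JSON in quotes. move_arm: Moves the arm, as the interface text tells. Its arguments: {"type":"object","properties":{"increments":{"type":"array","items":{"type":"object","properties":{"tx":{"type":"number"},"ty":{"type":"number"},"tz":{"type":"number"},"rx":{"type":"number"},"ry":{"type":"number"},"rz":{"type":"number"},"gripper":{"type":"number"}}}},"squeeze":{"type":"number"}},"required":["increments"]}

```bash
ls; mkdir -p pics
python3 - <<'E'
from rig import r
import cv2,numpy as np
s=r.sense();print(s)
for n in["scene","top"]:
    im,d=r.grab_frame(n);cv2.imwrite(f"pics/{n}0.png",im[:,:,::-1]);np.save(f"pics/{n}0.npy",d)
    for q in["screw","press","stand","press_mouth","screw_handle"]:
        print(n,q,[(np.round(o["location"],1).tolist(),round(o["confidence"],2)) for o in r.place_of(q,n)])
    print(r.camera_model(n))
print(r.camera_model("wrist"))
E
```

```text
pics
{'clock': 0.0, 'qpos': array([ 1.12459448e+00,  3.53621650e-01,  1.63414062e+00,  3.23979772e-05,
        1.15517579e+00, -2.38463947e-03]), 'qvel': array([ 0.00085333, -0.00056139, -0.00087247,  0.00101669, -0.00195632,
        0.00121457]), 'joint_efforts': array([ 1.31099798e-03, -6.05240464e+01, -3.42079604e+01, -1.39061763e-04,
        9.13866417e-03,  1.09018313e-05]), 'eef_pos': array([268.13504703, 564.00823796, 209.17546603]), 'tcp_rot': array([-3.14024732e+00, -3.28303933e-05,  2.69776232e+00]), 'contact_force': array([-0.27155498, -0.18933728, -0.54738837]), 'wrist_torque': array([ 0.01273211, -0.00036612, -0.0129233 ]), 'opening': 1.0012892804588158}
scene screw [([155.0, 233.7], 0.72), ([199.6, 222.6], 0.55)]
scene press [([172.6, 325.0], 0.83)]
scene stand [([158.2, 231.5], 0.86), ([171.9, 327.4], 0.31)]
scene press_mouth [([162.5, 331.4], 0.9), ([214.7, 161.0], 0.58), ([176.3, 322.5], 0.29)]
scene screw_handle [([190.5, 220.1], 0.81), ([140.3, 230.8], 0.59)]
{'fx': 365.8044697285712, 'fy': 365.8044697285712, 'cx': 265.7485738654176, 'cy': 187.59383930704402, 'R': 
[... 582 characters left out ...]
6953317, 'cy': 190.09847942884292, 'R': array([[ 0.00273424, -0.99996765, -0.00756401],
       [-0.99758592, -0.00220271, -0.06940811],
       [ 0.0693892 ,  0.00773552, -0.99755967]]), 't': array([  11.80753503,  616.47310663, 1464.73660656])}
{'fx': 276.8650918582167, 'fy': 276.8650918582167, 'cx': 251.62196213944114, 'cy': 194.5439528951562, 'hand_eye': array([[-9.63873900e-04, -9.48339551e-01, -3.17255682e-01,
         8.17619082e+01],
       [ 9.99999534e-01, -8.94694017e-04, -3.63743615e-04,
         7.09172510e-02],
       [ 6.11056962e-05, -3.17255884e-01,  9.48339971e-01,
        -1.63633214e+02],
       [ 0.00000000e+00,  0.00000000e+00,  0.00000000e+00,
         1.00000000e+00]])}
```

Run:
```python
import cv2
a=cv2.imread("pics/top0.png")[110:310,130:390]
cv2.imwrite("pics/topc.png",cv2.resize(a,None,fx=3,fy=3,interpolation=cv2.INTER_CUBIC))
a=cv2.imread("pics/scene0.png");cv2.imwrite("pics/sc.png",cv2.resize(a,None,fx=1.5,fy=1.5))
```

```text
(no output)
```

View pics/topc.png

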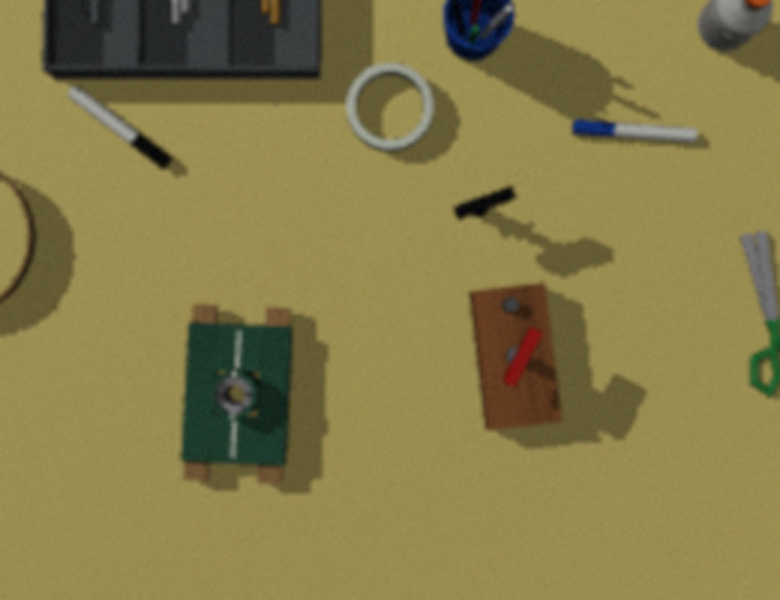

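View pics/sc.png

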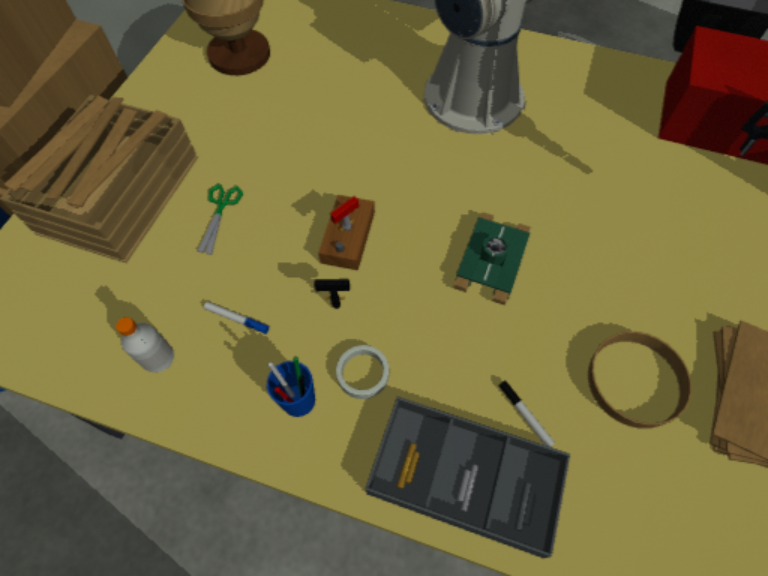

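The top view shows the red handle at about px (304,229), angled. The press boss is at about (209,242), with its white marks nearly vertical in the image. The black look-alike stands next to the stand.

```bash
cat > h.py <<'E'
from rig import r
import cv2,numpy as np
from scipy.spatial.transform import Rotation as Ro
def cam(n,s=None):
    m=r.camera_model(n);K=np.array([[m["fx"],0,m["cx"]],[0,m["fy"],m["cy"]],[0,0,1]])
    if n!="wrist": return K,np.array(m["R"]),np.array(m["t"])
    H=np.array(m["hand_eye"]);T=np.eye(4);T[:3,:3]=Ro.from_euler("xyz",s["tcp_rot"]).as_matrix();T[:3,3]=s["eef_pos"]
    C=np.linalg.inv(T@H);return K,C[:3,:3],C[:3,3]
def toz(c,uv,z):
    K,R,t=c;o=-R.T@t;uv=np.atleast_2d(uv).astype(float)
    d=(R.T@np.linalg.inv(K)@np.c_[uv,np.ones(len(uv))].T).T
    return o+d*((z-o[2])/d[:,2])[:,None]
def cloud(c,d,mask):
    K,R,t=c;v,u=np.nonzero(mask&(d>0));z=d[v,u]
    P=(np.linalg.inv(K)@np.c_[u*z,v*z,z].T).T
    return (P-t)@R
def redmask(im):
    a=im.astype(int);return (a[...,0]>90)&(a[...,1]<60)&(a[...,2]<60)
def biggest(m):
    n,l,st,_=cv2.connectedComponentsWithStats(m.astype(np.uint8));return l==1+st[1:,4].argmax()
def handle(c,d,m,ztop):
    P=cloud(c,d,m);P=P[abs(P[:,2]-ztop)<9]
    (x,y),(w,h),a=cv2.minAreaRect(P[:,:2].astype(np.float32))
    q=np.linalg.svd(P[:,:2]-P[:,:2].mean(0),full_matrices=False)[2][0]
    return np.round([x,y,w,h],1),round(np.degrees(np.arctan2(q[1],q[0]))%180,1),np.round([np.median(P[:,2]),P[:,2].max(),len(P)],1)
E
python3 - <<'E'
from h import *
for n in["top","scene"]:
    im=cv2.imread(f"pics/{n}0.png")[:,:,::-1];d=np.load(f"pics/{n}0.npy");c=cam(n)
    m=redmask(im)
    if n=="scene": m[:,300:]=0; m[:100]=0;m[170:]=0
    else: m[:180]=0
    m=biggest(m);v,u=np.nonzero(m);print(n,"px",u.mean(),v.mean(),"ray@102",toz(c,(u.mean(),v.mean()),104)[0].round(1),handle(c,d,m,108))
c=cam("top");print("boss",toz(c,(207.2,243.9),59),"scene",toz(cam("scene"),(331.4,162.5),59))
im=cv2.imread("pics/top0.png").astype(int)
w=(im.min(2)>120);w[:215]=0;w[265:]=0;w[:,190:]&=True;w[:,:195]=0;w[:,225:]=0
v,u=np.nonzero(w);P=toz(c,np.c_[u,v],32);print(len(u));
vx,vy,x0,y0=cv2.fitLine(P[:,:2].astype(np.float32),cv2.DIST_L1,0,.01,.01).ravel();print("marks deg",np.degrees(np.arctan2(vy,vx)),x0,y0)
E
```

```text
top px 302.6617210682493 227.2700296735905 ray@102 [ 496.4 -140.3  104. ] (array([ 491.2, -145.1,   14.2,   61.6]), np.float64(151.7), array([108.6, 116. ,  93. ]))
scene px 229.92391304347825 139.1141304347826 ray@102 [ 495.9 -138.   104. ] (array([ 493. , -141.7,   15.7,   60.4]), np.float64(151.8), array([106.3, 110.7, 107. ]))
boss [[442.3979655  158.00241153  59.        ]] scene [[447.86768534 161.77952968  59.        ]]
0Traceback (most recent call last):
  File "<stdin>", line 12, in <module>
cv2.error: OpenCV(4.12.0) /io/opencv/modules/imgproc/src/linefit.cpp:50: error: (-215:Assertion failed) count > 0 in function 'fitLine2D_wods'
```

move_arm --increments '[{"tx": -2.8, "ty": -2.4}, {"tx": -2.8, "ty": -2.4}, {"tx": -2.8, "ty": -2.4}, {"tx": -2.8, "ty": -2.4}, {"tx": -2.8, "ty": -2.4}, {"tx": -2.8, "ty": -2.4}, {"tx": -2.8, "ty": -2.4}, {"tx": -2.8, "ty": -2.4}, {"tx": -2.8, "ty": -2.4}, {"tx": -2.8, "ty": -2.4}, {"tx": -2.8, "ty": -2.4}, {"tx": -2.5, "ty": -2.4}]'

```text
invalid input
```

move_arm --increments '[{}, {}, {}]'

```text
invalid input
```

Run:
```python
from h import *
s=r.sense();print(s["eef_pos"],s["tcp_rot"],s["qpos"])
im,d=r.grab_frame("wrist");cv2.imwrite("pics/w1.png",im[:,:,::-1]);np.savez("pics/w1.npz",im=im,d=d,p=s["eef_pos"],a=s["tcp_rot"])
c=cam("wrist",s)
for q in["press","press_mouth"]:
  for o in r.place_of(q,"wrist"): u=o["location"][::-1];print(q,u,o["confidence"],toz(c,u,59 if "mouth" in q else 0))
# rim from depth
P=cloud(c,d,np.ones(d.shape,bool));Q=P[(P[:,2]>54)&(P[:,2]<66)&(np.hypot(P[:,0]-445,P[:,1]-160)<50)]
print(len(Q),np.median(Q[:,2]),cv2.minEnclosingCircle(Q[:,:2].astype(np.float32)))
```

```text
[268.37022318 564.4607488  209.92418304] [ 3.14154546e+00 -7.53542598e-06  2.69774902e+00] [ 1.12458029e+00  3.52943442e-01  1.63338165e+00  8.35883527e-06
  1.15522039e+00 -2.37577227e-03]
press [88.2, 354.5] 0.78 [[451.87137386 157.68861377   0.        ]]
35 57.32220123947663 ((453.1944580078125, 183.70693969726562), 7.659164905548096)
```

View pics/w1.png

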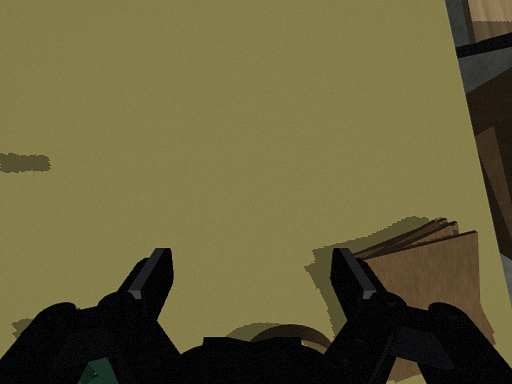

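The wrist image shows open table, with the fingers at the bottom. The moves were refused, so I'll send complete rows.

move_arm --increments '[{"tx": -3, "ty": -2.4, "tz": 0, "rx": 0, "ry": 0, "rz": 0, "gripper": 1}, {"tx": -3, "ty": -2.4, "tz": 0, "rx": 0, "ry": 0, "rz": 0, "gripper": 1}, {"tx": -3, "ty": -2.4, "tz": 0, "rx": 0, "ry": 0, "rz": 0, "gripper": 1}, {"tx": -3, "ty": -2.4, "tz": 0, "rx": 0, "ry": 0, "rz": 0, "gripper": 1}, {"tx": -3, "ty": -2.4, "tz": 0, "rx": 0, "ry": 0, "rz": 0, "gripper": 1}, {"tx": -3, "ty": -2.4, "tz": 0, "rx": 0, "ry": 0, "rz": 0, "gripper": 1}, {"tx": -3, "ty": -2.4, "tz": 0, "rx": 0, "ry": 0, "rz": 0, "gripper": 1}, {"tx": -3, "ty": -2.4, "tz": 0, "rx": 0, "ry": 0, "rz": 0, "gripper": 1}, {"tx": -3, "ty": -2.4, "tz": 0, "rx": 0, "ry": 0, "rz": 0, "gripper": 1}, {"tx": -3, "ty": -2.4, "tz": 0, "rx": 0, "ry": 0, "rz": 0, "gripper": 1}, {"tx": -3, "ty": -2.4, "tz": 0, "rx": 0, "ry": 0, "rz": 0, "gripper": 1}, {"tx": -3, "ty": -2.4, "tz": 0, "rx": 0, "ry": 0, "rz": 0, "gripper": 1}]' --squeeze 40

```text
clock: 1.95
eef_pos: [470.4, 148.3, 210.1]
tcp_rot: [3.141, 0.0, 2.698]
contact_force: [0.7, -0.1, -0.0]
opening: 1.002
```

Run:
```python
from h import *
r.grab_frame("wrist")
s=r.sense();print(s["eef_pos"],s["tcp_rot"],s["qpos"])
im,d=r.grab_frame("wrist");cv2.imwrite("pics/w2.png",im[:,:,::-1]);np.savez("pics/w2.npz",im=im,d=d,p=s["eef_pos"],a=s["tcp_rot"])
c=cam("wrist",s)
for q in["press","press_mouth"]:
  for o in r.place_of(q,"wrist"): u=o["location"][::-1];print(q,u,o["confidence"],toz(c,u,59 if "mouth" in q else 0))
P=cloud(c,d,np.ones(d.shape,bool));Q=P[(P[:,2]>54)&(P[:,2]<66)&(np.hypot(P[:,0]-445,P[:,1]-160)<50)]
print(len(Q),np.median(Q[:,2]),cv2.minEnclosingCircle(Q[:,:2].astype(np.float32)))
w=(im.min(2)>130);v,u=np.nonzero(w);P=toz(c,np.c_[u,v],32);k=np.hypot(P[:,0]-445,P[:,1]-160);P=P[(k<90)&(k>30)];print(len(P))
vx,vy,x0,y0=cv2.fitLine(P[:,:2].astype(np.float32),cv2.DIST_L1,0,.01,.01).ravel();print("marks deg",np.degrees(np.arctan2(vy,vx)),x0,y0)
```

```text
[472.46906728 144.36503441 210.20470059] [-3.14035523e+00  2.80947180e-03  2.69733589e+00] [ 0.29557805  0.14697468  1.90753412 -0.00317395  1.08584513 -0.82948193]
press [256.0, 146.5] 0.91 [[452.95408239 159.88094192   0.        ]]
press_mouth [256.7, 154.0] 0.6 [[452.40603777 160.13089525  59.        ]]
842 58.49592514376188 ((450.50152587890625, 158.06878662109375), 26.37746810913086)
162
marks deg -2.6050627 463.93268 157.37216
```

View pics/w2.png

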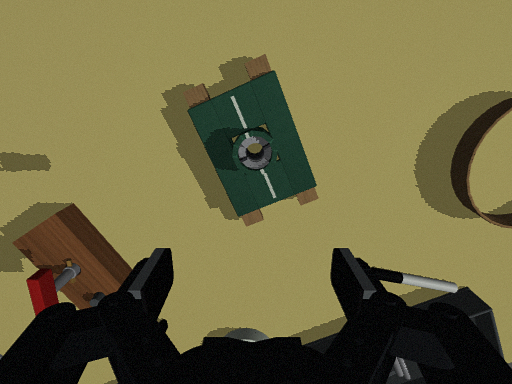

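The press is centred in view: boss at px (256,153), marks running from (235,97) to (275,197). Boss axis is about (450.8,158.2) and the marks are at -2.6°. Next I'll go to the screw.

move_arm --increments '[{"tx": -1.4, "ty": -2.1, "tz": -0.4, "rx": 0, "ry": 0, "rz": 0.25, "gripper": 1}, {"tx": -1.4, "ty": -2.1, "tz": -0.4, "rx": 0, "ry": 0, "rz": 0.25, "gripper": 1}, {"tx": -1.4, "ty": -2.1, "tz": -0.4, "rx": 0, "ry": 0, "rz": 0.25, "gripper": 1}, {"tx": -1.4, "ty": -2.1, "tz": -0.4, "rx": 0, "ry": 0, "rz": 0.25, "gripper": 1}, {"tx": -1.4, "ty": -2.1, "tz": -0.4, "rx": 0, "ry": 0, "rz": 0.25, "gripper": 1}, {"tx": -1.4, "ty": -2.1, "tz": -0.4, "rx": 0, "ry": 0, "rz": 0.25, "gripper": 1}, {"tx": -1.4, "ty": -2.1, "tz": -0.4, "rx": 0, "ry": 0, "rz": 0.25, "gripper": 1}, {"tx": -1.4, "ty": -2.1, "tz": -0.4, "rx": 0, "ry": 0, "rz": 0.25, "gripper": 1}, {"tx": -1.4, "ty": -2.1, "tz": -0.4, "rx": 0, "ry": 0, "rz": 0.25, "gripper": 1}, {"tx": -1.4, "ty": -2.1, "tz": -0.4, "rx": 0, "ry": 0, "rz": 0.25, "gripper": 1}, {"tx": -1.4, "ty": -2.1, "tz": -0.4, "rx": 0, "ry": 0, "rz": 0.25, "gripper": 1}, {"tx": -1.4, "ty": -2.1, "tz": -0.4, "rx": 0, "ry": 0, "rz": 0.25, "gripper": 1}, {"tx": 0, "ty": 0, "tz": 0, "rx": 0, "ry": 0, "rz": 0, "gripper": 1}]'

```text
invalid input
```

move_arm --increments '[{"tx": -1.4, "ty": -2.1, "tz": -0.4, "rx": 0, "ry": 0, "rz": 0.25, "gripper": 1}, {"tx": -1.4, "ty": -2.1, "tz": -0.4, "rx": 0, "ry": 0, "rz": 0.25, "gripper": 1}, {"tx": -1.4, "ty": -2.1, "tz": -0.4, "rx": 0, "ry": 0, "rz": 0.25, "gripper": 1}, {"tx": -1.4, "ty": -2.1, "tz": -0.4, "rx": 0, "ry": 0, "rz": 0.25, "gripper": 1}, {"tx": -1.4, "ty": -2.1, "tz": -0.4, "rx": 0, "ry": 0, "rz": 0.25, "gripper": 1}, {"tx": -1.4, "ty": -2.1, "tz": -0.4, "rx": 0, "ry": 0, "rz": 0.25, "gripper": 1}, {"tx": -1.4, "ty": -2.1, "tz": -0.4, "rx": 0, "ry": 0, "rz": 0.25, "gripper": 1}, {"tx": -1.4, "ty": -2.1, "tz": -0.4, "rx": 0, "ry": 0, "rz": 0.25, "gripper": 1}, {"tx": -1.4, "ty": -2.1, "tz": -0.4, "rx": 0, "ry": 0, "rz": 0.25, "gripper": 1}, {"tx": -1.4, "ty": -2.1, "tz": -0.4, "rx": 0, "ry": 0, "rz": 0.25, "gripper": 1}, {"tx": -1.4, "ty": -2.1, "tz": -0.4, "rx": 0, "ry": 0, "rz": 0.25, "gripper": 1}, {"tx": -1.4, "ty": -2.1, "tz": -0.4, "rx": 0, "ry": 0, "rz": 0.25, "gripper": 1}]'

```text
clock: 3.35
eef_pos: [506.4, -150.4, 258.1]
tcp_rot: [3.141, -0.0, 2.647]
contact_force: [1.0, -0.1, -0.1]
opening: 1.001
```

The 13-row call was refused and the 12-row one ran. I'll look now.

```bash
cat > look.py <<'E'
from h import *
import sys
r.grab_frame("wrist");s=r.sense();print(s["eef_pos"],s["tcp_rot"],s["qpos"].round(2),s["contact_force"],s["wrist_torque"],s["opening"])
im,d=r.grab_frame("wrist");cv2.imwrite(f"pics/{sys.argv[1]}.png",im[:,:,::-1]);np.savez(f"pics/{sys.argv[1]}.npz",im=im,d=d,p=s["eef_pos"],a=s["tcp_rot"])
c=cam("wrist",s);m=biggest(redmask(im));z=float(sys.argv[2])
print(handle(c,d,m,z))
v,u=np.nonzero(m);print("px",u.mean(),v.mean(),cv2.minAreaRect(toz(c,np.c_[u,v],z)[:,:2].astype(np.float32)))
E
python3 look.py w3 108
```

```text
[ 507.25529069 -153.54722814  258.7935121 ] [-3.14043965e+00  2.25969295e-03  2.64619164e+00] [-0.3   0.16  1.78 -0.    1.2  -1.37] [ 0.185317   -2.20853185  1.07632497] [-0.06573076 -0.04184067 -0.00532013] 1.00391490100216
(array([ 491.9, -142.9,   12.6,   62.3]), np.float64(152.8), array([107.4, 109.3, 598. ]))
px 254.15457413249212 157.096214511041 ((491.4455871582031, -138.48851013183594), (20.1467342376709, 65.93841552734375), 61.320823669433594)
```

View pics/w3.png

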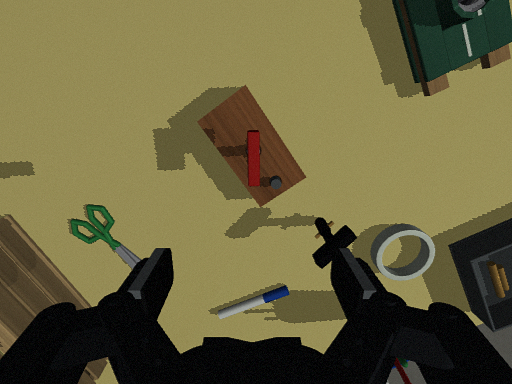

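The handle is at px (254,158), parallel to the tool x axis, with clear space around it. I'll descend to just above it and recheck once the arm has settled.

move_arm --increments '[{"tx": 0.3, "ty": 0, "tz": 1.5, "rx": 0, "ry": 0, "rz": 0, "gripper": 0.2}, {"tx": 0.3, "ty": 0, "tz": 1.5, "rx": 0, "ry": 0, "rz": 0, "gripper": 0.2}, {"tx": 0.3, "ty": 0, "tz": 1.5, "rx": 0, "ry": 0, "rz": 0, "gripper": 0.2}, {"tx": 0.3, "ty": 0, "tz": 1.5, "rx": 0, "ry": 0, "rz": 0, "gripper": 0.2}, {"tx": 0.3, "ty": 0, "tz": 1.5, "rx": 0, "ry": 0, "rz": 0, "gripper": 0.2}, {"tx": 0, "ty": 0, "tz": 1.5, "rx": 0, "ry": 0, "rz": 0, "gripper": 0.2}, {"tx": 0, "ty": 0, "tz": 1, "rx": 0, "ry": 0, "rz": 0, "gripper": 0.2}, {"tx": 0, "ty": 0, "tz": 0.5, "rx": 0, "ry": 0, "rz": 0, "gripper": 0.2}, {"tx": 0, "ty": 0, "tz": 0, "rx": 0, "ry": 0, "rz": 0, "gripper": 0.2}, {"tx": 0, "ty": 0, "tz": 0, "rx": 0, "ry": 0, "rz": 0, "gripper": 0.2}, {"tx": 0, "ty": 0, "tz": 0, "rx": 0, "ry": 0, "rz": 0, "gripper": 0.2}]'

```text
clock: 4.55
eef_pos: [493.4, -143.8, 153.5]
tcp_rot: [3.141, 0.001, 2.645]
contact_force: [-0.2, -0.4, 0.6]
opening: 0.601
```

```bash
python3 look.py w4 108
```

```text
[ 493.37115789 -143.82683897  153.47293365] [3.14136364e+00 9.94105093e-04 2.64535546e+00] [-0.29  0.25  1.92  0.    0.97 -1.36] [-0.22102867  0.07600014 -0.17860722] [-0.05663947  0.0257556  -0.07840644] 0.6009675802311176
(array([ 491.6, -143. ,   12.4,   62.5]), np.float64(152.2), array([ 107.5,  109.4, 1124. ]))
px 252.01109215017064 203.84556313993173 ((492.3551025390625, -141.6504364013672), (15.495253562927246, 63.038604736328125), 62.21592330932617)
```

move_arm --increments '[{"tx": 0.2, "ty": 0, "tz": 1, "rx": 0, "ry": 0, "rz": -0.6, "gripper": 0.2}, {"tx": 0, "ty": 0, "tz": 1.3, "rx": 0, "ry": 0, "rz": 0, "gripper": 0.2}, {"tx": 0, "ty": 0, "tz": 1.3, "rx": 0, "ry": 0, "rz": 0, "gripper": 0.2}, {"tx": 0, "ty": 0, "tz": 1.3, "rx": 0, "ry": 0, "rz": 0, "gripper": 0.2}, {"tx": 0, "ty": 0, "tz": 1.3, "rx": 0, "ry": 0, "rz": 0, "gripper": 0.2}, {"tx": 0, "ty": 0, "tz": 0.8, "rx": 0, "ry": 0, "rz": 0, "gripper": 0.2}, {"tx": 0, "ty": 0, "tz": 0.5, "rx": 0, "ry": 0, "rz": 0, "gripper": 0.2}, {"tx": 0, "ty": 0, "tz": 0, "rx": 0, "ry": 0, "rz": 0, "gripper": 0.2}, {"tx": 0, "ty": 0, "tz": 0, "rx": 0, "ry": 0, "rz": 0, "gripper": 0.2}]'

```text
clock: 5.55
eef_pos: [491.4, -142.8, 78.1]
tcp_rot: [3.142, 0.0, 2.656]
contact_force: [0.4, -0.1, -0.4]
opening: 0.603
```

move_arm --increments '[{"tx": 0, "ty": 0, "tz": 0, "rx": 0, "ry": 0, "rz": 0, "gripper": -1}, {"tx": 0, "ty": 0, "tz": 0, "rx": 0, "ry": 0, "rz": 0, "gripper": -1}, {"tx": 0, "ty": 0, "tz": 0, "rx": 0, "ry": 0, "rz": 0, "gripper": -1}, {"tx": 0, "ty": 0, "tz": 0, "rx": 0, "ry": 0, "rz": 0, "gripper": -1}, {"tx": 0, "ty": 0, "tz": 0, "rx": 0, "ry": 0, "rz": 0, "gripper": -1}, {"tx": 0, "ty": 0, "tz": 0, "rx": 0, "ry": 0, "rz": 0, "gripper": -1}, {"tx": 0, "ty": 0, "tz": 0, "rx": 0, "ry": 0, "rz": 0, "gripper": -1}, {"tx": 0, "ty": 0, "tz": 0, "rx": 0, "ry": 0, "rz": 0, "gripper": -1}]' --squeeze 40

```text
clock: 6.35
eef_pos: [491.7, -142.9, 78.4]
tcp_rot: [3.141, 0.001, 2.656]
contact_force: [-0.2, 0.0, 6.0]
opening: 0.149
```

move_arm --increments '[{"tx": 0, "ty": 0, "tz": -0.3, "rx": 0, "ry": 0, "rz": 0, "gripper": -1}, {"tx": 0, "ty": 0, "tz": -0.7, "rx": 0, "ry": 0, "rz": 0, "gripper": -1}, {"tx": 0, "ty": 0, "tz": -1.2, "rx": 0, "ry": 0, "rz": 0, "gripper": -1}, {"tx": 0, "ty": 0, "tz": -1.2, "rx": 0, "ry": 0, "rz": 0, "gripper": -1}, {"tx": 0, "ty": 0, "tz": -1.2, "rx": 0, "ry": 0, "rz": 0, "gripper": -1}, {"tx": 0, "ty": 0, "tz": -1.2, "rx": 0, "ry": 0, "rz": 0, "gripper": -1}, {"tx": 0, "ty": 0, "tz": -1.2, "rx": 0, "ry": 0, "rz": 0, "gripper": -1}, {"tx": 0, "ty": 0, "tz": -0.8, "rx": 0, "ry": 0, "rz": 0, "gripper": -1}, {"tx": 0, "ty": 0, "tz": -0.5, "rx": 0, "ry": 0, "rz": 0, "gripper": -1}, {"tx": 0, "ty": 0, "tz": 0, "rx": 0, "ry": 0, "rz": 0, "gripper": -1}, {"tx": 0, "ty": 0, "tz": 0, "rx": 0, "ry": 0, "rz": 0, "gripper": -1}]'

```text
clock: 7.45
eef_pos: [491.0, -142.7, 160.6]
tcp_rot: [-3.141, -0.0, 2.656]
contact_force: [-0.4, 0.1, -2.5]
opening: 0.145
```

```bash
python3 look.py w5 190
python3 - <<'E'
from h import *
# wrist shaft: handle angle relative to the tool in tool frame; also scene view of held screw
im,d=r.grab_frame("scene");c=cam("scene");m=redmask(im);m[:,330:]=0;m[190:]=0
P=cloud(c,d,biggest(m));print(P.mean(0),P.min(0),P.max(0),len(P))
cv2.imwrite("pics/s5.png",cv2.resize(im[60:220,150:350,::-1],None,fx=3.5,fy=3.5,interpolation=cv2.INTER_CUBIC))
E
```

```text
[ 490.82238401 -142.66299467  160.41399019] [-3.14140670e+00 -8.60603782e-04  2.65593035e+00] [-0.29  0.23  1.92 -0.    0.99 -1.37] [ 0.29293839  0.20096557 -2.66858479] [ 0.05431555 -0.0087783  -0.0020329 ] 0.1498078283312935
(array([ 472.8, -132.7,   12.7,   21.2]), np.float64(152.1), array([189.4, 191.6, 842. ]))
px 252.42603550295857 222.05207100591716 ((472.5066833496094, -132.65884399414062), (12.948055267333984, 20.831144332885742), 61.08263397216797)
[ 510.82047102 -147.27948789  181.39781019] [ 492.21067363 -158.85282288  165.39666411] [ 523.22924933 -133.75920856  191.84368844] 71
```

View pics/s5.png

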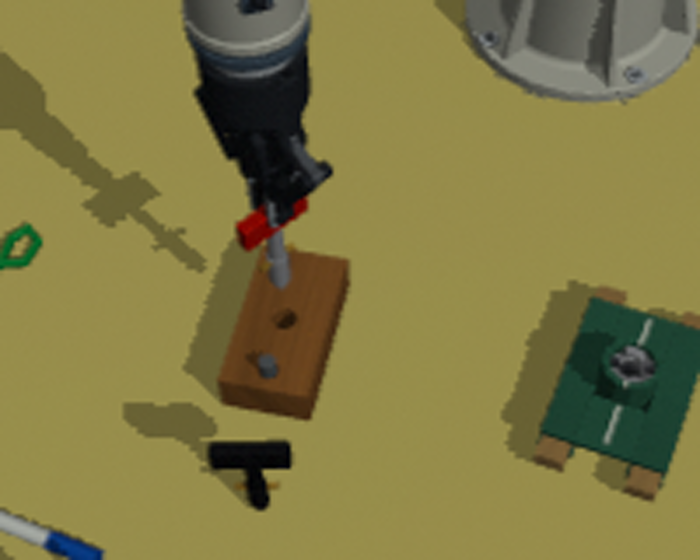

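The screw is lifted upright and centred in the jaws, and the stand is undisturbed. I'll carry it next to the press and re-measure the boss with the arm still.

move_arm --increments '[{"tx": 0.67, "ty": 1.26, "tz": 0, "rx": 0, "ry": 0, "rz": 0, "gripper": -1}, {"tx": 1.33, "ty": 2.52, "tz": 0, "rx": 0, "ry": 0, "rz": 0, "gripper": -1}, {"tx": 1.33, "ty": 2.52, "tz": 0, "rx": 0, "ry": 0, "rz": 0, "gripper": -1}, {"tx": 1.33, "ty": 2.52, "tz": 0, "rx": 0, "ry": 0, "rz": 0, "gripper": -1}, {"tx": 1.33, "ty": 2.52, "tz": 0, "rx": 0, "ry": 0, "rz": 0, "gripper": -1}, {"tx": 1.33, "ty": 2.52, "tz": 0, "rx": 0, "ry": 0, "rz": 0, "gripper": -1}, {"tx": 1.33, "ty": 2.52, "tz": 0, "rx": 0, "ry": 0, "rz": 0, "gripper": -1}, {"tx": 1.33, "ty": 2.52, "tz": 0, "rx": 0, "ry": 0, "rz": 0, "gripper": -1}, {"tx": 1.33, "ty": 2.52, "tz": 0, "rx": 0, "ry": 0, "rz": 0, "gripper": -1}, {"tx": 1.33, "ty": 2.52, "tz": 0, "rx": 0, "ry": 0, "rz": 0, "gripper": -1}, {"tx": 0.93, "ty": 1.76, "tz": 0, "rx": 0, "ry": 0, "rz": 0, "gripper": -1}, {"tx": 0.4, "ty": 0.76, "tz": 0, "rx": 0, "ry": 0, "rz": 0, "gripper": -1}]'

```text
clock: 8.8
eef_pos: [490.6, 158.6, 160.6]
tcp_rot: [3.142, -0.001, 2.658]
contact_force: [1.1, -0.7, -2.3]
opening: 0.149
```

move_arm --increments '[{"tx": 0, "ty": 0, "tz": 0, "rx": 0, "ry": 0, "rz": -3.2, "gripper": -1}, {"tx": 0, "ty": 0, "tz": 0, "rx": 0, "ry": 0, "rz": -5, "gripper": -1}, {"tx": 0, "ty": 0, "tz": 0, "rx": 0, "ry": 0, "rz": -6, "gripper": -1}, {"tx": 0, "ty": 0, "tz": 0, "rx": 0, "ry": 0, "rz": -6, "gripper": -1}, {"tx": 0, "ty": 0, "tz": 0, "rx": 0, "ry": 0, "rz": -4, "gripper": -1}, {"tx": 0, "ty": 0, "tz": 0, "rx": 0, "ry": 0, "rz": -1, "gripper": -1}, {"tx": 0, "ty": 0, "tz": 0, "rx": 0, "ry": 0, "rz": 0, "gripper": -1}, {"tx": 0, "ty": 0, "tz": 0, "rx": 0, "ry": 0, "rz": 0, "gripper": -1}, {"tx": 0, "ty": 0, "tz": 0, "rx": 0, "ry": 0, "rz": 0, "gripper": -1}]'

```text
clock: 9.7
eef_pos: [491.1, 156.4, 160.9]
tcp_rot: [-3.142, -0.0, 3.095]
contact_force: [1.1, 0.3, -3.1]
opening: 0.145
```

```bash
cat > rim.py <<'E'
from h import *
from scipy.optimize import least_squares
r.grab_frame("wrist");s=r.sense();print(s["eef_pos"],np.degrees(s["tcp_rot"]),s["contact_force"],s["opening"])
im,d=r.grab_frame("wrist");cv2.imwrite("pics/w6.png",im[:,:,::-1])
np.savez("pics/w6.npz",im=im,d=d,p=s["eef_pos"],a=s["tcp_rot"])
c=cam("wrist",s);P=cloud(c,d,np.ones(d.shape,bool));k=np.hypot(P[:,0]-451,P[:,1]-158)
Q=P[(P[:,2]>55)&(P[:,2]<63)&(k<35)];h=cv2.convexHull(Q[:,:2].astype(np.float32))[:,0]
f=least_squares(lambda p:np.hypot(h[:,0]-p[0],h[:,1]-p[1])-p[2],[451,158,25],loss="soft_l1");print("rim",f.x,len(Q),len(h),np.median(Q[:,2]),abs(f.fun).mean())
v,u=np.nonzero(im.min(2)>130);P=toz(c,np.c_[u,v],32);k=np.hypot(P[:,0]-451,P[:,1]-158);P=P[(k<90)&(k>32)];print(len(P))
vx,vy,x0,y0=cv2.fitLine(P[:,:2].astype(np.float32),cv2.DIST_L1,0,.01,.01).ravel();print("marks",np.degrees(np.arctan2(vy,vx)),"y at boss",y0+(f.x[0]-x0)*vy/vx)
print([(o["location"],o["confidence"],toz(c,o["location"][::-1],59)) for o in r.place_of("press_mouth","wrist")])
E
python3 rim.py
```

```text
[491.10902846 156.40801585 160.84349558] [-1.79996970e+02 -5.90702267e-03  1.77323803e+02] [ 0.68114512 -0.40392328 -1.72284402] 0.14373570727892632
rim [450.58816929 158.10283586  25.79360486] 1129 42 58.56773607300563 0.23535788070972674
223
marks -2.239721 y at boss 158.34885425207833
[([147.6, 252.2], 0.91, array([[450.89296099, 158.91133606,  59.        ]]))]
```

View pics/w6.png

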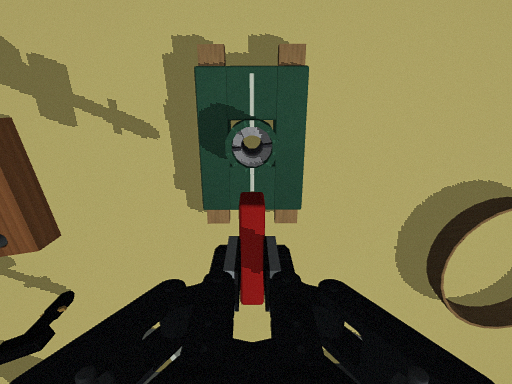

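The boss at px (252,147), marks vertical in the image, and the handle are all in line. The rim fit gives (450.6,158.2). I'll move over it and lower in steps, watching the force.

move_arm --increments '[{"tx": 0.4, "ty": 0, "tz": 0, "rx": 0, "ry": 0, "rz": 0, "gripper": -1}, {"tx": 1, "ty": 0, "tz": 0.5, "rx": 0, "ry": 0, "rz": 0, "gripper": -1}, {"tx": 1.2, "ty": 0, "tz": 0.5, "rx": 0, "ry": 0, "rz": 0, "gripper": -1}, {"tx": 1, "ty": 0, "tz": 0.5, "rx": 0, "ry": 0, "rz": 0, "gripper": -1}, {"tx": 0.46, "ty": 0, "tz": 0.5, "rx": 0, "ry": 0, "rz": 0, "gripper": -1}, {"tx": 0, "ty": 0, "tz": 0.3, "rx": 0, "ry": 0, "rz": 0, "gripper": -1}, {"tx": 0, "ty": 0, "tz": 0, "rx": 0, "ry": 0, "rz": 0, "gripper": -1}, {"tx": 0, "ty": 0, "tz": 0, "rx": 0, "ry": 0, "rz": 0, "gripper": -1}, {"tx": 0, "ty": 0, "tz": 0, "rx": 0, "ry": 0, "rz": 0, "gripper": -1}]'

```text
clock: 10.75
eef_pos: [451.2, 158.4, 138.1]
tcp_rot: [3.141, 0.001, 3.096]
contact_force: [-0.4, -0.3, -3.4]
opening: 0.143
```

move_arm --increments '[{"tx": 0, "ty": 0, "tz": 0.4, "rx": 0, "ry": 0, "rz": 0, "gripper": -1}, {"tx": 0, "ty": 0, "tz": 0.4, "rx": 0, "ry": 0, "rz": 0, "gripper": -1}, {"tx": 0, "ty": 0, "tz": 0.4, "rx": 0, "ry": 0, "rz": 0, "gripper": -1}, {"tx": 0, "ty": 0, "tz": 0.4, "rx": 0, "ry": 0, "rz": 0, "gripper": -1}, {"tx": 0, "ty": 0, "tz": 0.4, "rx": 0, "ry": 0, "rz": 0, "gripper": -1}, {"tx": 0, "ty": 0, "tz": 0.3, "rx": 0, "ry": 0, "rz": 0, "gripper": -1}, {"tx": 0, "ty": 0, "tz": 0.3, "rx": 0, "ry": 0, "rz": 0, "gripper": -1}, {"tx": 0, "ty": 0, "tz": 0, "rx": 0, "ry": 0, "rz": 0, "gripper": -1}, {"tx": 0, "ty": 0, "tz": 0, "rx": 0, "ry": 0, "rz": 0, "gripper": -1}]'

```text
clock: 11.65
eef_pos: [450.6, 158.3, 111.9]
tcp_rot: [-3.142, -0.0, 3.096]
contact_force: [1.1, 1.2, -2.7]
opening: 0.144
```

move_arm --increments '[{"tx": 0, "ty": 0, "tz": 0.3, "rx": 0, "ry": 0, "rz": 0, "gripper": -1}, {"tx": 0, "ty": 0, "tz": 0.3, "rx": 0, "ry": 0, "rz": 0, "gripper": -1}, {"tx": 0, "ty": 0, "tz": 0.3, "rx": 0, "ry": 0, "rz": 0, "gripper": -1}, {"tx": 0, "ty": 0, "tz": 0.2, "rx": 0, "ry": 0, "rz": 0, "gripper": -1}, {"tx": 0, "ty": 0, "tz": 0.2, "rx": 0, "ry": 0, "rz": 0, "gripper": -1}, {"tx": 0, "ty": 0, "tz": 0.2, "rx": 0, "ry": 0, "rz": 0, "gripper": -1}, {"tx": 0, "ty": 0, "tz": 0, "rx": 0, "ry": 0, "rz": 0, "gripper": -1}, {"tx": 0, "ty": 0, "tz": 0, "rx": 0, "ry": 0, "rz": 0, "gripper": -1}]'

```text
clock: 12.45
eef_pos: [450.6, 158.3, 96.9]
tcp_rot: [-3.142, -0.0, 3.096]
contact_force: [0.9, 0.0, -1.8]
opening: 0.146
```

move_arm --increments '[{"tx": 0, "ty": 0, "tz": 0.1, "rx": 0, "ry": 0, "rz": 0, "gripper": -1}, {"tx": 0, "ty": 0, "tz": 0.1, "rx": 0, "ry": 0, "rz": 0, "gripper": -1}, {"tx": 0, "ty": 0, "tz": 0, "rx": 0, "ry": 0, "rz": 0, "gripper": -1}, {"tx": 0, "ty": 0, "tz": 0.1, "rx": 0, "ry": 0, "rz": 0, "gripper": -1}, {"tx": 0, "ty": 0, "tz": 0, "rx": 0, "ry": 0, "rz": 0, "gripper": -1}, {"tx": 0, "ty": 0, "tz": 0, "rx": 0, "ry": 0, "rz": 0, "gripper": -1}]'

```text
clock: 13.05
eef_pos: [450.6, 158.3, 93.9]
tcp_rot: [-3.142, -0.0, 3.096]
contact_force: [-0.7, -0.3, -2.6]
opening: 0.142
```

move_arm --increments '[{"tx": 0, "ty": 0, "tz": 0.1, "rx": 0, "ry": 0, "rz": 0, "gripper": -1}, {"tx": 0, "ty": 0, "tz": 0.1, "rx": 0, "ry": 0, "rz": 0, "gripper": -1}, {"tx": 0, "ty": 0, "tz": 0, "rx": 0, "ry": 0, "rz": 0, "gripper": -1}, {"tx": 0, "ty": 0, "tz": 0, "rx": 0, "ry": 0, "rz": 0, "gripper": -1}]'

```text
clock: 13.45
eef_pos: [450.6, 158.3, 91.8]
tcp_rot: [-3.142, -0.0, 3.096]
contact_force: [-0.1, -0.1, -3.1]
opening: 0.144
```

```bash
python3 -c "
from h import *
s=r.sense();print(s['eef_pos'],s['contact_force'],s['wrist_torque'],s['qpos'])"
```

```text
[450.57263181 158.27808173  91.83556213] [-0.09558233 -0.07064808 -3.14930525] [ 0.03500392 -0.01686124  0.00843777] [ 3.34671424e-01  2.85362598e-01  2.04623131e+00  7.49732918e-06
  8.10109452e-01 -1.19025264e+00]
```

move_arm --increments '[{"tx": 0, "ty": 0, "tz": 0.1, "rx": 0, "ry": 0, "rz": 0, "gripper": -1}, {"tx": 0, "ty": 0, "tz": 0.05, "rx": 0, "ry": 0, "rz": 0, "gripper": -1}, {"tx": 0, "ty": 0, "tz": 0, "rx": 0, "ry": 0, "rz": 0, "gripper": -1}, {"tx": 0, "ty": 0, "tz": 0, "rx": 0, "ry": 0, "rz": 0, "gripper": -1}]'

```text
clock: 13.85
eef_pos: [450.7, 158.3, 90.5]
tcp_rot: [3.142, 0.0, 3.096]
contact_force: [0.5, -0.3, -1.8]
opening: 0.146
```

move_arm --increments '[{"tx": 0, "ty": 0, "tz": 0.05, "rx": 0, "ry": 0, "rz": 0, "gripper": -1}, {"tx": 0, "ty": 0, "tz": 0, "rx": 0, "ry": 0, "rz": 0, "gripper": -1}, {"tx": 0, "ty": 0, "tz": 0.05, "rx": 0, "ry": 0, "rz": 0, "gripper": -1}, {"tx": 0, "ty": 0, "tz": 0, "rx": 0, "ry": 0, "rz": 0, "gripper": -1}, {"tx": 0, "ty": 0, "tz": 0, "rx": 0, "ry": 0, "rz": 0, "gripper": -1}]'

```text
clock: 14.35
eef_pos: [450.9, 158.5, 90.1]
tcp_rot: [3.141, 0.001, 3.096]
contact_force: [-2.5, -0.7, 9.1]
opening: 0.146
```

Contact at TCP z of about 90.4, so the tip is about 20 mm up on the thread. I'll loosen the grip so the screw can ride freely, then measure the handle height.

move_arm --increments '[{"tx": 0, "ty": 0, "tz": -0.05, "rx": 0, "ry": 0, "rz": 0, "gripper": -1}, {"tx": 0, "ty": 0, "tz": 0, "rx": 0, "ry": 0, "rz": 0, "gripper": -0.65}, {"tx": 0, "ty": 0, "tz": 0, "rx": 0, "ry": 0, "rz": 0, "gripper": -0.65}, {"tx": 0, "ty": 0, "tz": 0, "rx": 0, "ry": 0, "rz": 0, "gripper": -0.65}, {"tx": 0, "ty": 0, "tz": 0, "rx": 0, "ry": 0, "rz": 0, "gripper": -0.65}]' --squeeze 20

```text
clock: 14.85
eef_pos: [450.6, 158.3, 89.8]
tcp_rot: [-3.142, -0.0, 3.096]
contact_force: [0.8, -0.6, 0.5]
opening: 0.174
```

```bash
cat > hz.py <<'E'
from h import *
s=r.sense();im,d=r.grab_frame("wrist");c=cam("wrist",s)
m=biggest(redmask(im));P=cloud(c,d,m);zt=np.percentile(P[:,2],90);T=P[abs(P[:,2]-zt)<3]
q=T[:,:2]-T[:,:2].mean(0);q=np.linalg.svd(q,full_matrices=False)[2][0]
far=T[:,:2]-s["eef_pos"][:2]
print("t %.2f tcp %s yaw %.1f op %.3f F %s T %s | handle top %.1f ang %.1f n %d end %.1f q6 %.2f"%(s["clock"],s["eef_pos"].round(1),np.degrees(s["tcp_rot"][2])%360,s["opening"],s["contact_force"].round(1),s["wrist_torque"].round(2),np.median(T[:,2]),np.degrees(np.arctan2(q[1],q[0]))%180,len(T),np.hypot(*far.T).max(),s["qpos"][5]))
cv2.imwrite("pics/hz.png",im[:,:,::-1])
E
python3 hz.py
```

```text
t 14.85 tcp [450.6 158.3  89.8] yaw 177.4 op 0.174 F [ 0.8 -0.6  0.5] T [0.02 0.04 0.  ] | handle top 119.3 ang 177.4 n 2248 end 32.4 q6 -1.19
```

Released: the handle top reads 119.3, so the tip is at about 20 mm, aligned with the marks. Now I'll turn back gently.

move_arm --increments '[{"tx": 0, "ty": 0, "tz": 0, "rx": 0, "ry": 0, "rz": -3, "gripper": -0.65}, {"tx": 0, "ty": 0, "tz": 0, "rx": 0, "ry": 0, "rz": -3, "gripper": -0.65}, {"tx": 0, "ty": 0, "tz": 0, "rx": 0, "ry": 0, "rz": -3, "gripper": -0.65}, {"tx": 0, "ty": 0, "tz": 0, "rx": 0, "ry": 0, "rz": -3, "gripper": -0.65}, {"tx": 0, "ty": 0, "tz": 0, "rx": 0, "ry": 0, "rz": -3, "gripper": -0.65}, {"tx": 0, "ty": 0, "tz": 0, "rx": 0, "ry": 0, "rz": 0, "gripper": -0.65}]'

```text
clock: 15.5
eef_pos: [451.2, 158.5, 90.3]
tcp_rot: [3.141, 0.001, -2.924]
contact_force: [-0.3, -0.4, 4.6]
opening: 0.17
```

```bash
python3 hz.py
```

```text
t 15.50 tcp [451.2 158.5  90.3] yaw 192.5 op 0.170 F [-0.3 -0.4  4.6] T [ 0.    0.04 -0.05] | handle top 120.0 ang 8.7 n 2217 end 32.7 q6 -1.45
```

move_arm --increments '[{"tx": 0, "ty": 0, "tz": -0.03, "rx": 0, "ry": 0, "rz": -3, "gripper": -0.65}, {"tx": 0, "ty": 0, "tz": -0.03, "rx": 0, "ry": 0, "rz": -3, "gripper": -0.65}, {"tx": 0, "ty": 0, "tz": -0.02, "rx": 0, "ry": 0, "rz": -3, "gripper": -0.65}, {"tx": 0, "ty": 0, "tz": -0.02, "rx": 0, "ry": 0, "rz": -3, "gripper": -0.65}, {"tx": 0, "ty": 0, "tz": -0.02, "rx": 0, "ry": 0, "rz": -3, "gripper": -0.65}, {"tx": 0, "ty": 0, "tz": 0, "rx": 0, "ry": 0, "rz": 0, "gripper": -0.65}]'

```text
clock: 16.15
eef_pos: [450.9, 158.4, 91.3]
tcp_rot: [-3.141, 0.001, -2.664]
contact_force: [0.2, -0.3, 4.9]
opening: 0.179
```

```bash
python3 hz.py
```

```text
t 16.15 tcp [450.9 158.4  91.3] yaw 207.4 op 0.179 F [ 0.2 -0.3  4.9] T [-0.04  0.04 -0.07] | handle top 121.0 ang 23.9 n 2147 end 32.3 q6 -1.71
```

move_arm --increments '[{"tx": 0, "ty": 0, "tz": -0.02, "rx": 0, "ry": 0, "rz": -3, "gripper": -0.65}, {"tx": 0, "ty": 0, "tz": -0.02, "rx": 0, "ry": 0, "rz": -3, "gripper": -0.65}, {"tx": 0, "ty": 0, "tz": -0.02, "rx": 0, "ry": 0, "rz": -3, "gripper": -0.65}, {"tx": 0, "ty": 0, "tz": -0.02, "rx": 0, "ry": 0, "rz": -3, "gripper": -0.65}, {"tx": 0, "ty": 0, "tz": 0, "rx": 0, "ry": 0, "rz": 0, "gripper": -0.65}, {"tx": 0, "ty": 0, "tz": 0, "rx": 0, "ry": 0, "rz": 0, "gripper": -0.65}]'

```text
clock: 16.8
eef_pos: [450.7, 158.3, 91.9]
tcp_rot: [-3.142, 0.0, -2.457]
contact_force: [-0.0, -0.0, 2.4]
opening: 0.177
```

```bash
python3 hz.py
```

```text
t 16.80 tcp [450.7 158.3  91.9] yaw 219.2 op 0.177 F [-0.  -0.   2.4] T [-0.   -0.   -0.04] | handle top 121.7 ang 36.4 n 2163 end 32.9 q6 -1.92
```

move_arm --increments '[{"tx": 0, "ty": 0, "tz": -0.02, "rx": 0, "ry": 0, "rz": -3, "gripper": -0.65}, {"tx": 0, "ty": 0, "tz": -0.02, "rx": 0, "ry": 0, "rz": -3, "gripper": -0.65}, {"tx": 0, "ty": 0, "tz": -0.02, "rx": 0, "ry": 0, "rz": -3, "gripper": -0.65}, {"tx": 0, "ty": 0, "tz": -0.02, "rx": 0, "ry": 0, "rz": -3, "gripper": -0.65}, {"tx": 0, "ty": 0, "tz": 0, "rx": 0, "ry": 0, "rz": 0, "gripper": -0.65}, {"tx": 0, "ty": 0, "tz": 0, "rx": 0, "ry": 0, "rz": 0, "gripper": -0.65}]'

```text
clock: 17.45
eef_pos: [450.3, 158.2, 92.4]
tcp_rot: [3.141, -0.001, -2.247]
contact_force: [0.0, 0.1, -0.2]
opening: 0.179
```

```bash
python3 hz.py
```

```text
t 17.45 tcp [450.3 158.2  92.4] yaw 231.2 op 0.179 F [ 0.   0.1 -0.2] T [-0.01  0.02  0.03] | handle top 114.5 ang 55.6 n 2014 end 33.8 q6 -2.13
```

It dropped: the handle top went from 121.7 to 114.5 at about 53–58° of turn. I'll follow it down with the tool, then turn forward gently.

move_arm --increments '[{"tx": 0, "ty": 0, "tz": 0.2, "rx": 0, "ry": 0, "rz": 0, "gripper": -0.65}, {"tx": 0, "ty": 0, "tz": 0.3, "rx": 0, "ry": 0, "rz": 0, "gripper": -0.65}, {"tx": 0, "ty": 0, "tz": 0.3, "rx": 0, "ry": 0, "rz": 0, "gripper": -0.65}, {"tx": 0, "ty": 0, "tz": 0, "rx": 0, "ry": 0, "rz": 3, "gripper": -0.65}, {"tx": 0, "ty": 0, "tz": 0.02, "rx": 0, "ry": 0, "rz": 4, "gripper": -0.65}, {"tx": 0, "ty": 0, "tz": 0.02, "rx": 0, "ry": 0, "rz": 4, "gripper": -0.65}, {"tx": 0, "ty": 0, "tz": 0.03, "rx": 0, "ry": 0, "rz": 4, "gripper": -0.65}, {"tx": 0, "ty": 0, "tz": 0, "rx": 0, "ry": 0, "rz": 0, "gripper": -0.65}]'

```text
clock: 18.3
eef_pos: [450.3, 158.2, 83.6]
tcp_rot: [3.141, -0.001, -2.508]
contact_force: [0.3, 0.2, -0.4]
opening: 0.174
```

```bash
python3 hz.py
```

```text
t 18.30 tcp [450.3 158.2  83.6] yaw 216.3 op 0.174 F [ 0.3  0.2 -0.4] T [-0.03 -0.01 -0.01] | handle top 113.3 ang 39.0 n 2230 end 32.3 q6 -1.87
```

move_arm --increments '[{"tx": 0, "ty": 0, "tz": 0.03, "rx": 0, "ry": 0, "rz": 4, "gripper": -0.65}, {"tx": 0, "ty": 0, "tz": 0.03, "rx": 0, "ry": 0, "rz": 4, "gripper": -0.65}, {"tx": 0, "ty": 0, "tz": 0.03, "rx": 0, "ry": 0, "rz": 4, "gripper": -0.65}, {"tx": 0, "ty": 0, "tz": 0.03, "rx": 0, "ry": 0, "rz": 4, "gripper": -0.65}, {"tx": 0, "ty": 0, "tz": 0.03, "rx": 0, "ry": 0, "rz": 4, "gripper": -0.65}, {"tx": 0, "ty": 0, "tz": 0.03, "rx": 0, "ry": 0, "rz": 4, "gripper": -0.65}, {"tx": 0, "ty": 0, "tz": 0.03, "rx": 0, "ry": 0, "rz": 4, "gripper": -0.65}, {"tx": 0, "ty": 0, "tz": 0.03, "rx": 0, "ry": 0, "rz": 4, "gripper": -0.65}, {"tx": 0, "ty": 0, "tz": 0.03, "rx": 0, "ry": 0, "rz": 4, "gripper": -0.65}, {"tx": 0, "ty": 0, "tz": 0.03, "rx": 0, "ry": 0, "rz": 4, "gripper": -0.65}, {"tx": 0, "ty": 0, "tz": 0, "rx": 0, "ry": 0, "rz": 0, "gripper": -0.65}]'

```text
clock: 19.45
eef_pos: [450.5, 158.3, 80.8]
tcp_rot: [-3.142, -0.0, 3.079]
contact_force: [-0.0, 0.7, -0.7]
opening: 0.175
```

```bash
python3 hz.py
```

```text
t 19.45 tcp [450.5 158.3  80.8] yaw 176.4 op 0.175 F [-0.   0.7 -0.7] T [ 0.02 -0.01  0.01] | handle top 110.4 ang 178.6 n 2306 end 33.3 q6 -1.17
```

move_arm --increments '[{"tx": 0, "ty": 0, "tz": 0.03, "rx": 0, "ry": 0, "rz": 4, "gripper": -0.65}, {"tx": 0, "ty": 0, "tz": 0.03, "rx": 0, "ry": 0, "rz": 4, "gripper": -0.65}, {"tx": 0, "ty": 0, "tz": 0.03, "rx": 0, "ry": 0, "rz": 4, "gripper": -0.65}, {"tx": 0, "ty": 0, "tz": 0.03, "rx": 0, "ry": 0, "rz": 4, "gripper": -0.65}, {"tx": 0, "ty": 0, "tz": 0.03, "rx": 0, "ry": 0, "rz": 4, "gripper": -0.65}, {"tx": 0, "ty": 0, "tz": 0.03, "rx": 0, "ry": 0, "rz": 4, "gripper": -0.65}, {"tx": 0, "ty": 0, "tz": 0.03, "rx": 0, "ry": 0, "rz": 4, "gripper": -0.65}, {"tx": 0, "ty": 0, "tz": 0.03, "rx": 0, "ry": 0, "rz": 4, "gripper": -0.65}, {"tx": 0, "ty": 0, "tz": 0.03, "rx": 0, "ry": 0, "rz": 4, "gripper": -0.65}, {"tx": 0, "ty": 0, "tz": 0.03, "rx": 0, "ry": 0, "rz": 4, "gripper": -0.65}, {"tx": 0, "ty": 0, "tz": 0, "rx": 0, "ry": 0, "rz": 0, "gripper": -0.65}]'

```text
clock: 20.6
eef_pos: [450.6, 158.3, 78.0]
tcp_rot: [3.142, 0.0, 2.382]
contact_force: [0.1, 0.4, 0.5]
opening: 0.175
```

```bash
python3 hz.py
```

```text
t 20.60 tcp [450.6 158.3  78. ] yaw 136.5 op 0.175 F [0.1 0.4 0.5] T [ 0.02 -0.01 -0.02] | handle top 107.6 ang 138.5 n 2280 end 33.9 q6 -0.48
```

move_arm --increments '[{"tx": 0, "ty": 0, "tz": 0.03, "rx": 0, "ry": 0, "rz": 4, "gripper": -0.65}, {"tx": 0, "ty": 0, "tz": 0.03, "rx": 0, "ry": 0, "rz": 3, "gripper": -0.65}, {"tx": 0, "ty": 0, "tz": 0.02, "rx": 0, "ry": 0, "rz": 3, "gripper": -0.65}, {"tx": 0, "ty": 0, "tz": 0.02, "rx": 0, "ry": 0, "rz": 3, "gripper": -0.65}, {"tx": 0, "ty": 0, "tz": 0, "rx": 0, "ry": 0, "rz": 0, "gripper": -0.65}, {"tx": 0, "ty": 0, "tz": 0, "rx": 0, "ry": 0, "rz": 0, "gripper": -0.65}]'

```text
clock: 21.25
eef_pos: [450.6, 158.3, 77.0]
tcp_rot: [3.142, 0.0, 2.157]
contact_force: [0.4, -0.2, -0.3]
opening: 0.175
```

```bash
python3 hz.py
```

```text
t 21.25 tcp [450.6 158.3  77. ] yaw 123.6 op 0.175 F [ 0.4 -0.2 -0.3] T [0.04 0.01 0.01] | handle top 106.6 ang 125.7 n 2273 end 34.1 q6 -0.25
```

move_arm --increments '[{"tx": 0, "ty": 0, "tz": 0.01, "rx": 0, "ry": 0, "rz": 2, "gripper": -0.65}, {"tx": 0, "ty": 0, "tz": 0.01, "rx": 0, "ry": 0, "rz": 2, "gripper": -0.65}, {"tx": 0, "ty": 0, "tz": 0.01, "rx": 0, "ry": 0, "rz": 2, "gripper": -0.65}, {"tx": 0, "ty": 0, "tz": 0, "rx": 0, "ry": 0, "rz": 0, "gripper": -0.65}]'

```text
clock: 21.7
eef_pos: [450.6, 158.3, 76.7]
tcp_rot: [3.142, 0.0, 2.05]
contact_force: [-0.9, 0.8, 0.0]
opening: 0.177
```

```bash
python3 hz.py
```

```text
t 21.70 tcp [450.6 158.3  76.7] yaw 117.4 op 0.177 F [-0.9  0.8  0. ] T [ 0.01  0.01 -0.04] | handle top 106.2 ang 119.7 n 2186 end 32.5 q6 -0.14
```

move_arm --increments '[{"tx": 0, "ty": 0, "tz": 0.01, "rx": 0, "ry": 0, "rz": 2, "gripper": -0.65}, {"tx": 0, "ty": 0, "tz": 0.01, "rx": 0, "ry": 0, "rz": 2, "gripper": -0.65}, {"tx": 0, "ty": 0, "tz": 0, "rx": 0, "ry": 0, "rz": 0, "gripper": -0.65}, {"tx": 0, "ty": 0, "tz": 0, "rx": 0, "ry": 0, "rz": 0, "gripper": -0.65}]'

```text
clock: 22.15
eef_pos: [450.6, 158.3, 76.5]
tcp_rot: [3.142, -0.0, 1.981]
contact_force: [0.6, -0.2, -0.5]
opening: 0.175
```

```bash
python3 hz.py
```

```text
t 22.15 tcp [450.6 158.3  76.5] yaw 113.5 op 0.175 F [ 0.6 -0.2 -0.5] T [ 0.02  0.04 -0.03] | handle top 106.0 ang 115.8 n 2160 end 32.5 q6 -0.08
```

move_arm --increments '[{"tx": 0, "ty": 0, "tz": 0.01, "rx": 0, "ry": 0, "rz": 2, "gripper": -0.65}, {"tx": 0, "ty": 0, "tz": 0.01, "rx": 0, "ry": 0, "rz": 2, "gripper": -0.65}, {"tx": 0, "ty": 0, "tz": 0, "rx": 0, "ry": 0, "rz": 0, "gripper": -0.65}, {"tx": 0, "ty": 0, "tz": 0, "rx": 0, "ry": 0, "rz": 0, "gripper": -0.65}]'

```text
clock: 22.6
eef_pos: [450.6, 158.3, 76.3]
tcp_rot: [3.142, 0.0, 1.911]
contact_force: [0.1, 0.1, -0.2]
opening: 0.175
```

```bash
python3 hz.py
```

```text
t 22.60 tcp [450.6 158.3  76.3] yaw 109.5 op 0.175 F [ 0.1  0.1 -0.2] T [0.06 0.04 0.05] | handle top 105.8 ang 112.3 n 2162 end 32.5 q6 -0.01
```

move_arm --increments '[{"tx": 0, "ty": 0, "tz": 0.01, "rx": 0, "ry": 0, "rz": 2, "gripper": -0.65}, {"tx": 0, "ty": 0, "tz": 0.01, "rx": 0, "ry": 0, "rz": 2, "gripper": -0.65}, {"tx": 0, "ty": 0, "tz": 0, "rx": 0, "ry": 0, "rz": 0, "gripper": -0.65}, {"tx": 0, "ty": 0, "tz": 0, "rx": 0, "ry": 0, "rz": 0, "gripper": -0.65}]'

```text
clock: 23.05
eef_pos: [450.8, 158.4, 76.2]
tcp_rot: [3.141, 0.0, 1.841]
contact_force: [-1.2, -0.1, 2.6]
opening: 0.173
```

```bash
python3 hz.py
```

```text
t 23.05 tcp [450.8 158.4  76.2] yaw 105.5 op 0.173 F [-1.2 -0.1  2.6] T [0.01 0.05 0.13] | handle top 105.8 ang 109.4 n 2140 end 32.4 q6 0.06
```

A torque of 0.13 N m and no further descent mean it is home. I'll back off, open and lift.

move_arm --increments '[{"tx": 0, "ty": 0, "tz": 0, "rx": 0, "ry": 0, "rz": -3, "gripper": -0.65}, {"tx": 0, "ty": 0, "tz": 0, "rx": 0, "ry": 0, "rz": 0, "gripper": 0}, {"tx": 0, "ty": 0, "tz": 0, "rx": 0, "ry": 0, "rz": 0, "gripper": 0.2}, {"tx": 0, "ty": 0, "tz": 0, "rx": 0, "ry": 0, "rz": 0, "gripper": 0.2}, {"tx": 0, "ty": 0, "tz": 0, "rx": 0, "ry": 0, "rz": 0, "gripper": 0.2}, {"tx": 0, "ty": 0, "tz": 0, "rx": 0, "ry": 0, "rz": 0, "gripper": 0.2}, {"tx": 0, "ty": 0, "tz": -0.5, "rx": 0, "ry": 0, "rz": 0, "gripper": 0.2}, {"tx": 0, "ty": 0, "tz": -1.5, "rx": 0, "ry": 0, "rz": 0, "gripper": 0.2}, {"tx": 0, "ty": 0, "tz": -2, "rx": 0, "ry": 0, "rz": 0, "gripper": 0.2}, {"tx": 0, "ty": 0, "tz": -2, "rx": 0, "ry": 0, "rz": 0, "gripper": 0.2}, {"tx": 0, "ty": 0, "tz": -2, "rx": 0, "ry": 0, "rz": 0, "gripper": 0.2}, {"tx": 0, "ty": 0, "tz": -1, "rx": 0, "ry": 0, "rz": 0, "gripper": 0.2}]'

```text
clock: 24.3
eef_pos: [451.4, 158.6, 168.0]
tcp_rot: [3.139, -0.0, 1.891]
contact_force: [0.4, 0.4, 0.1]
opening: 0.6
```

move_arm --increments '[{"tx": 0, "ty": 0, "tz": 0, "rx": 0, "ry": 0, "rz": 0, "gripper": 0.2}, {"tx": 0, "ty": 0, "tz": 0, "rx": 0, "ry": 0, "rz": 0, "gripper": 0.2}, {"tx": 0, "ty": 0, "tz": 0, "rx": 0, "ry": 0, "rz": 0, "gripper": 0.2}]'

```text
clock: 24.6
eef_pos: [450.0, 158.1, 165.1]
tcp_rot: [-3.14, 0.0, 1.891]
contact_force: [-0.7, -0.4, -0.0]
opening: 0.602
```

```bash
python3 look.py w7 106;python3 hz.py
```

```text
[449.96397472 158.07938712 165.11452214] [-3.13986165e+00  2.73957515e-05  1.89144053e+00] [ 0.33  0.18  1.99 -0.    0.98  0.01] [-0.11382991  0.30469119 -0.10670887] [ 0.02236483 -0.01314621  0.00595979] 0.6010025051439333
(array([448.7, 158.3,  12.7,  63.1]), np.float64(112.9), array([ 105.7,  108.1, 1025. ]))
px 250.55058365758754 199.38326848249028 ((447.9723205566406, 160.24502563476562), (12.677886009216309, 65.99882507324219), 22.807710647583008)
t 24.70 tcp [450.  158.1 165.2] yaw 108.4 op 0.600 F [-0.3 -0.1 -0.4] T [-0.   -0.01  0.  ] | handle top 105.6 ang 112.8 n 1019 end 32.8 q6 0.01
```

View pics/w7.png

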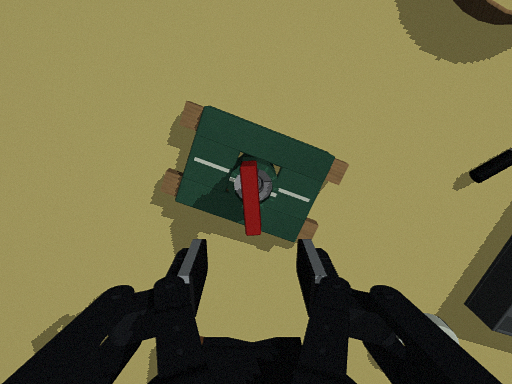

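The final picture shows the screw seated in the boss, handle px (250,197), with the fingers clear. The handle top at 105.6 puts the tip at about 6.2 mm. I'm handing it in.

```bash
python3 -c "
from rig import r
r.sign_off()"
```

```text
the job is handed in; nothing more can be done
```

I moved the red-handled screw from the stand to the press, screwed it fully home and let go, then handed the job in at about 24.7 s. No verdict is reported.

- **On the thread:** I set it in line with the white marks, with the tip at about 20 mm. Contact was about 9 N net, and I then loosened the grip so the screw could move freely.
- **Drop:** I turned it back with the loose grip. The drop was between 39° and 58°: the handle top fell from 121.7 to 114.5 mm.
- **Drive home:** I turned it forward about 126°. It stopped sinking and I felt the home tooth at about 0.13 N m.
- **Last checks:** The handle top was at 105.6 mm, which puts the tip at about 6.2 mm, with fully home about 6 mm. The handle centre measured about 2 mm off the boss axis, so the screw is close to upright. The gripper was open, clear and showed no contact force.
- **Small disagreements:** Forward travel came to about 126° where about 115° was expected, probably because it dropped into the backward play. Right after the drop the tip read about 14.5–15 mm where about 14 mm was expected. That is right at the 14.5 mm limit for step 2, but the tip went well below it during the drive.
- **Other things:** I did not measure the plug, tape, markers, scissors or headband again at the end. The arm went nowhere near them apart from the plug, which had not been disturbed after the lift.

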